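Set a length stop to a sample piece

ROBOT

A 6-joint arm with a two-finger parallel gripper is mounted at the origin on a cart in front of the work surface, level with it; the furniture and walls round the work are solid. World frame = base frame: x ahead of the robot, y to its left, z up, the work surface at z = 0. Lengths are in m, angles in degrees, forces in N, time in s.
With the tool pointing down it reaches from about 0.25 to 0.775 m from the base axis. Payload 4 kg.
Tool frame: the origin (TCP) lies midway between the tips of the shut fingers; the grasp point (between the pads) lies env.grasp_offset behind it (env.grasp_offset is the distance from the TCP to the grasp point, in m); z points along the fingers, y is the line along which they close (so a half turn about z gives the same grasp; the last joint's range is limited). The gripper opens to 85 mm and grips with 20 to 120 N. Pads are 22 mm wide; open, the fingers measure 114 mm over their backs; the gripper's body (76 mm by 85 mm) begins 54 mm behind the grasp point. The pads swing forward as they close: fully open they stand 13 mm farther back than shut.
Start: joints at [70.411, 4.996, 78.535, -0, 96.463, -5.907], TCP at [0.13, 0.534, 0.231] pointing down, gripper open.
Joint ranges: [-177.83, 177.83], [-43.37, 116.18], [15.69, 146.23], [-61.86, 241.86], [9.47, 152.12], [-147.06, 147.06]. Speed limits (degrees/s): [159.86, 159.86, 180, 180, 180, 180].

INTERFACE

Orientations are given as a 3x3 rotation matrix whose columns are the frame's x, y, z axes.
In Python, from workcell import env gives the robot as it stands.
- The arm moves only by the tool drive_tool, never from a script. Its argument "series" is a list of rows, each a list of 5 numbers: the shift along the tool's x, y, z scaled (see below), then the turn about the tool's z scaled (see below), then the opening, from -1 (shut) to 1 (fully open). In form: [[x, y, z, turn, grip], ...]. A call has 1 to 8 rows; each row is the pose to reach, as a shift and turn from the pose commanded when the call began, along the tool's axes at that moment; what a row does not reach only later rows make up. The controller multiplies each number of a shift by 0.25 m and each number of a turn by pi/2 rad. A row lasts 1/10 s, in which the tool goes at most 50 mm and 8.59 degrees, less where a joint would pass 70% of its speed; a pose out of reach is approached as far as the arm can. A call with a number of a shift or a turn outside -1 to 1 is refused whole. A call with a gripper value outside its range is refused whole. The fingers move at their own pace and stop on an object; the grip force is fixed at half the most. Time passes only in rows, so rows that repeat a pose let the fingers close. It gives the time, the measured TCP pose, the force, the opening and the grip force at its end, in the units of the state.
- env.get_obs(): the state, without advancing time (a new reading comes with each control period).
- env.snapshot(name): name is "scene" or "side" or "wrist"; returns a dict with "pixels" (384x512x3 uint8, red, green, blue), "K" (3x3 intrinsics, pixels), "rvec" (rotation vector, rad) and "tvec" (3), from world to camera coordinates, as OpenCV has them; the wrist camera has in their place "T_tool_cam" (4x4, takes a point from camera to tool coordinates, whose origin is the TCP and whose axes are the flange's). Camera axes: x right, y down, z forward; pixel columns grow to the right and rows downward; lengths in m; the calibration is good to about 2 mm. A picture is of the moment at which its call begins: read the wrist's pose just before it. There is no depth.
- env.close_job(): hands the job in; it is judged then, once.
Trained networks look in a picture, given as the dict that the camera call returned (one of the last four; its "shot" number tells which), for a name from the list of things; names that differ only in an ending like _2 or _b are one class to them, and where a whole thing is asked for, a point or a joint stands for the part that bears it (a point fixed in the world has none). Each returns a list of dicts, best first, with "conf" (0 to 1); they miss things now and then, are a little off and sometimes report something else, mostly with a low value. They report only what shows in the picture. A call takes as long as a camera call.
- env.find_in(thing, picture): "position" ([column, row] in pixels, amid what is visible of it).
- env.silhouettes(thing, picture): "mask" (384x512 bool, what is visible of it) and "position" ([column, row] in pixels, amid what is visible of it).
The state is a dict: "clock": time; "joint_pos": joint angles; "qvel": joint speeds; "tau": joint torques, N m; "tool_pos": TCP position; "tool_rot": TCP orientation; "ft_force": force on the tool from outside, world axes, zero at the start; "wrist_torque": the same for the moment, N m; "grip_width": finger opening in m; "gripper_force": force on a finger pad.
Only numpy, scipy, OpenCV 4.12 (cv2) and the standard library are available. Lean on these libraries where they do the work, as an engineer would, in place of code of your own. Each camera call takes 0.05 s, during which the arm holds its last target. There are 200 camera calls.

TASK

Set the sliding length stop to the wooden sample with the stepped end: loosen the wing knob on the carriage, lay the sample flat and lengthwise on the bed against the fixed end stop, slide the carriage up until the sample is snug between the two, and tighten the knob fully. Then lift the sample out and leave it lying flat in the shallow plywood tray, with the stop still locked at that length. Leave the plain short batten and the brush alone.

Things in the scene. Friction and masses are not known exactly. Their poses are not given: they have to be found in the camera images.
- length_stop: The length stop, fixed to the table: an aluminium bed 90 mm wide (x), 330 mm long (y) and 12 mm high with a dark steel strip sunk in a slot along its middle (part of the clamp, below the bed's surface) and scale ticks, and at its +y end a steel end stop block as wide as the bed, 20 mm thick, its top 41 mm above the table. Origin: centre of the underside; z up, y along the bed towards the end stop.
- end_face (a point): The foot of the end stop's inner face: the middle of the bed's width, at bed height (12 mm above the table). Axes as the length stop; the free bed runs from here towards -y.
- carriage (a joint): Slide of the grey carriage (98 mm wide across the bed, 50 mm long, top 40 mm above the table) along the bed: the clear gap in m between its flat face and the end stop's face, 0 to 0.24; it grows as the carriage moves away from the end stop (towards -y of the length stop). With the knob loose it slides with about 1.5 N; with the knob tight it holds about 30 N.
- clamp_knob (a joint): Angle (rad) of the black wing knob on top of the carriage: 0 fully tight (end of its travel), growing counterclockwise seen from above to 1.4 fully loose (end of its travel). The clamp begins to grip at about 0.6 rad, harder towards 0, and stays where it is left; turning takes about 0.15 Nm loose and up to 0.3 Nm to tighten. It starts tight.
- knob_grip (a point): Middle of the wing of the knob, 68.5 mm above the table, on the turning axis, which stands at the middle of the carriage (its face towards the end stop is 25 mm from the axis). The wing is an upright-sided bar 54 mm long, 14 mm wide and 22 mm high (57.5 to 79.5 mm above the table); x runs along the wing, z up. When tight the wing lies across the bed.
- sample: The sample: a loose piece of pale wood 100 mm long (x), 36 mm wide (y), 30 mm high, 0.11 kg, cut down to 12 mm height over the last 40 mm at its +x end (the step). Origin: centre of the underside of the 100 mm length; z up.
- batten: Bystander: a plain piece of the same wood, 70 mm long (x), 36 mm wide, 30 mm high, without a step. Origin: centre of the underside. To be left alone.
- tray: Shallow open plywood tray, 170 mm (x) by 190 mm (y), walls 6 mm thick and 28 mm high, floor 6 mm thick, fixed. Origin: centre of the underside.
- dust_brush: Bystander: a brush with wooden back, 154 mm long, lying on the table behind the tray. To be left alone.

How it is judged:
By the outcome, as a careful person would: the job done as asked, in the order asked, and still so for the second after the job is handed in, with the robot touching nothing.
It also fails if it takes over 72 s, if anything falls off the work surface, if the arm or the gripper's body presses on something with over 40 N, if the wrist force passes 120 N, or if a joint passes its speed limit or range.

## Working session

There is one attempt and no reset: what is moved stays moved. The work goes in short steps, Python scripts to look and compute and a tool call to move; the robot and the scene stay as the last step left them, time stands still between calls to the robot, and variables do not carry over. Pictures are saved under pics/ and viewed, at most 10 in all, crops included, and the job is handed in when it is done.

Besides the shell and the picture viewer there is one more tool, called after "Emit:" as name([rows], argument=value, ...), one row to a line, values as JSON. drive_tool: Moves the arm, as the interface text tells. Shifts and turns lie within -1 to 1; 1 stands for 0.25 m of shift or pi/2 rad of turn. Its arguments: {"type":"object","properties":{"series":{"type":"array"}},"required":["series"]}

```bash
ls; mkdir -p pics; cat > h.py <<'E'
import numpy as np, cv2
from workcell import env
def proj(s,P):
    return cv2.projectPoints(np.array(P,float).reshape(-1,3),np.array(s["rvec"],float),np.array(s["tvec"],float),np.array(s["K"]),None)[0].reshape(-1,2)
def cam(s,o=None):
    if "rvec" in s:
        R=cv2.Rodrigues(np.array(s["rvec"],float))[0]; return R.T, -R.T@np.array(s["tvec"])
    T=np.array(s["T_tool_cam"]); R=np.array(o["tool_rot"])
    return R@T[:3,:3], R@T[:3,3]+np.array(o["tool_pos"])
def px2w(s,uv,z,o=None):
    R,c=cam(s,o); uv=np.atleast_2d(np.array(uv,float))
    d=(R@np.linalg.inv(s["K"])@np.c_[uv,np.ones(len(uv))].T).T
    return c+d*((z-c[2])/d[:,2])[:,None]
def save(s,n): cv2.imwrite("pics/"+n+".png",s["pixels"][:,:,::-1])
E
python3 - <<'E'
from h import *
o=env.get_obs();print({k:np.round(v,3).tolist() for k,v in o.items()},env.grasp_offset)
ims=[]
for n in["scene","side"]:
    s=env.snapshot(n);ims.append(s["pixels"])
    for t,z in[("length_stop",.012),("carriage",.04),("clamp_knob",.0685),("sample",.02),("batten",.03),("tray",.01),("dust_brush",.02)]:
        for f in env.silhouettes(t,s)[:2]:
            print(n,t,round(f["conf"],2),np.round(f["position"]),f["mask"].sum(),np.round(px2w(s,f["position"],z),3))
    save(s,n)
E
```

```text
pics
{'clock': 0.0, 'joint_pos': [70.412, 5.042, 78.627, 0.001, 96.463, -5.908], 'qvel': [0.022, -0.053, 0.005, -0.153, 0.014, -0.051], 'tau': [-0.0, -35.189, -31.326, -0.0, 0.011, -0.0], 'tool_pos': [0.13, 0.534, 0.23], 'tool_rot': [[-0.972, 0.237, -0.001], [0.237, 0.972, -0.002], [0.0, -0.002, -1.0]], 'ft_force': [0.564, -0.17, 0.173], 'wrist_torque': [-0.014, -0.018, -0.005], 'gripper_force': 0.0, 'grip_width': 0.085} 0.0187
scene length_stop 0.92 [237. 222.] 2486 [[ 0.498 -0.031  0.012]]
scene length_stop 0.48 [321. 278.] 739 [[ 0.567 -0.325  0.012]]
scene carriage 0.88 [242. 215.] 829 [[ 0.509 -0.047  0.04 ]]
scene clamp_knob 0.72 [240. 204.] 172 [[ 0.51  -0.034  0.068]]
scene sample 0.59 [320. 277.] 761 [[ 0.56  -0.328  0.02 ]]
scene batten 0.6 [268. 300.] 780 [[ 0.419 -0.342  0.03 ]]
scene tray 0.55 [195. 175.] 1561 [[0.502 0.313 0.01 ]]
scene dust_brush 0.76 [247. 156.] 440 [[0.729 0.354 0.02 ]]
side length_stop 0.81 [256. 212.] 2403 [[ 0.503 -0.029  0.012]]
side carriage 0.73 [255. 208.] 713 [[ 0.494 -0.04   0.04 ]]
side clamp_knob 0.7 [258. 198.] 156 [[ 0.506 -0.037  0.068]]
side sample 0.66 [343. 258.] 506 [[ 0.577 -0.323  0.02 ]]
side batten 0.75 [302. 287.] 566 [[ 0.424 -0.336  0.03 ]]
side tray 0.92 [196. 160.] 2069 [[0.492 0.31  0.01 ]]
side dust_brush 0.6 [243. 136.] 496 [[0.693 0.316 0.02 ]]
side dust_brush 0.59 [302. 291.] 492 [[ 0.423 -0.339  0.02 ]]
```

View pics/scene.png

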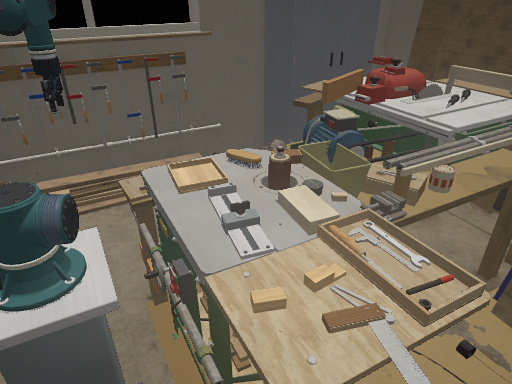

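View pics/side.png

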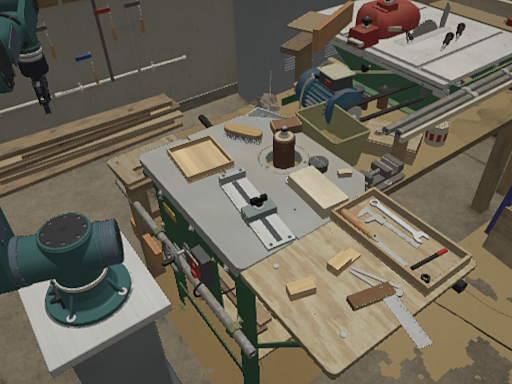

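Scene: length stop with end stop at about (222,190), knob at (240,205), sample with step at (325,277), batten (268,299), tray (195,174), brush (243,156). I'll move above the stop for a wrist view.

Emit:
drive_tool([
  [-0.99, -0.93, 0, 0.76, 1],
  [-0.99, -0.93, 0, 0.76, 1],
  [-0.99, -0.93, 0, 0.76, 1],
  [-0.99, -0.93, 0, 0.76, 1],
  [-0.99, -0.93, 0, 0.76, 1],
  [-0.99, -0.93, 0, 0.76, 1],
  [-0.99, -0.93, 0, 0.76, 1],
  [-0.99, -0.93, 0, 0.76, 1],
])

```text
clock: 1.6
tool_pos: [0.3179, 0.2463, 0.2316]
tool_rot: [[-0.124, 0.992, 0.002], [0.992, 0.124, -0.001], [-0.001, 0.002, -1.0]]
ft_force: [-0.8, 1.1, -0.0]
grip_width: 0.0856
gripper_force: 0.0
```

```bash
cat >> h.py <<'E'
def st(): 
    o=env.get_obs(); R=np.array(o["tool_rot"]); return o,R,np.degrees(np.arctan2(R[1,0],R[0,0]))
def to(x,y,z,yaw):
    o,R,w=st(); d=R.T@(np.array([x,y,z])-o["tool_pos"]); t=-((yaw-w+180)%360-180)
    print("t",round(o["clock"],2),"at",np.round(o["tool_pos"],4),"yaw",round(w,2),"j6",np.round(o["joint_pos"][5]),"w",round(o["grip_width"],4),"F",np.round(o["ft_force"],1),"-> units",np.round(d/.25,4),round(t/90,4), "dist",np.round(np.linalg.norm(d),3))
E
python3 -c "
from h import *
to(.45,-.03,.25,0)
print(np.round(env.snapshot('wrist')['T_tool_cam'],3))"
```

```text
t 1.6 at [0.3179 0.2463 0.2316] yaw 97.13 j6 23.0 w 0.0856 F [-0.8  1.1 -0. ] -> units [-1.1623  0.3875 -0.0713] 1.0792 dist 0.307
[[-0.002 -0.963 -0.268  0.068]
 [ 1.    -0.002  0.    -0.   ]
 [-0.001 -0.268  0.963 -0.143]
 [ 0.     0.     0.     1.   ]]
```

Emit:
drive_tool([
  [-1, 0.4, -0.1, 0.95, 1],
  [-1, 0.4, -0.1, 0.95, 1],
  [-1, 0.4, -0.1, 0.95, 1],
  [-1, 0.4, -0.1, 0.95, 1],
  [-1, 0.4, -0.1, 0.95, 1],
  [-1, 0.4, -0.1, 0.95, 1],
  [-1, 0.4, -0.1, 0.95, 1],
  [-1, 0.4, -0.1, 0.95, 1],
])

```text
clock: 2.45
tool_pos: [0.4495, 0.0158, 0.2562]
tool_rot: [[0.875, 0.483, -0.0], [0.483, -0.875, 0.0], [-0.0, -0.001, -1.0]]
ft_force: [-1.1, 0.2, -0.8]
grip_width: 0.0856
gripper_force: 0.0
```

```bash
python3 - <<'E'
from h import *
to(.5,-.03,.25,0)
o=env.get_obs(); s=env.snapshot('wrist'); save(s,'w1')
for t,z in[("length_stop",.012),("carriage",.04),("clamp_knob",.0795)]:
    for f in env.silhouettes(t,s)[:1]:
        m=f["mask"].astype(np.uint8); c=max(cv2.findContours(m,0,2)[0],key=cv2.contourArea)
        r=cv2.boxPoints(cv2.minAreaRect(c))
        print(t,f["conf"],m.sum(),np.round(f["position"]),np.round(px2w(s,r,z,o),4).tolist(), px2w(s,r.mean(0),z,o))
E
```

```text
t 2.45 at [0.4495 0.0158 0.2562] yaw 28.91 j6 56.0 w 0.0856 F [-1.1  0.2 -0.8] -> units [0.0883 0.2581 0.0246] 0.3212 dist 0.068
length_stop 0.84 15882 [288. 119.] [[0.4857, 0.1762, 0.012], [0.5812, 0.1526, 0.012], [0.5429, -0.1803, 0.012], [0.4294, -0.1746, 0.012]] [[0.51304629 0.00568298 0.012     ]]
carriage 0.91 3106 [315. 148.] [[0.4618, -0.0035, 0.04], [0.5571, -0.0184, 0.04], [0.5505, -0.0698, 0.04], [0.4524, -0.0577, 0.04]] [[ 0.50690678 -0.03724163  0.04      ]]
clamp_knob 0.93 803 [314. 149.] [[0.4816, -0.0167, 0.0795], [0.5343, -0.0255, 0.0795], [0.5305, -0.0501, 0.0795], [0.4769, -0.0421, 0.0795]] [[ 0.50631136 -0.0336314   0.0795    ]]
```

View pics/w1.png

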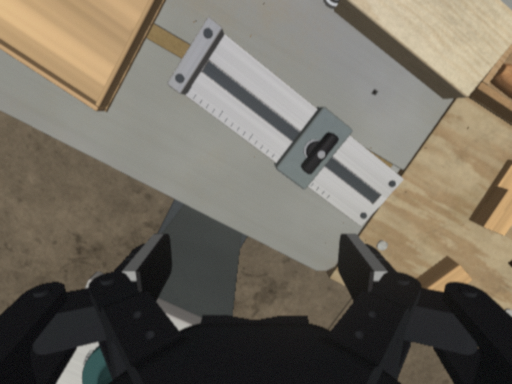

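The wrist view shows the bed from the end stop (about (209,20)-(169,82)) to its free end ((402,180)-(363,224)), the carriage corners (323,107),(352,128),(308,188),(277,166), and the knob wing across the bed at (320,152).

```bash
python3 - <<'E'
from h import *
o=env.get_obs(); s=env.snapshot('wrist')
g=lambda p,z: print(z,np.round(px2w(s,p,z,o),4).tolist())
g([(209,20),(169,82),(222,31),(183,94)],.041)
g([(402,180),(363,224)],.012)
g([(323,107),(352,128),(308,188),(277,166)],.04)
cv2.imwrite('pics/w1c.png',cv2.resize(s["pixels"][0:240,150:420,::-1],None,fx=2.5,fy=2.5,interpolation=2)[:600])
for f in env.silhouettes("clamp_knob",s)[:1]:
    c=max(cv2.findContours(f["mask"].astype(np.uint8),0,2)[0],key=cv2.contourArea)
    g(cv2.boxPoints(cv2.minAreaRect(c)),.0795)
E
```

```text
0.041 [[0.5707, 0.1442, 0.041], [0.4883, 0.1561, 0.041], [0.568, 0.1262, 0.041], [0.4842, 0.1357, 0.041]]
0.012 [[0.53, -0.1784, 0.012], [0.4477, -0.169, 0.012]]
0.04 [[0.5548, -0.0206, 0.04], [0.5514, -0.0661, 0.04], [0.4584, -0.0597, 0.04], [0.4637, -0.0088, 0.04]]
0.0795 [[0.4834, -0.0171, 0.0795], [0.5342, -0.0263, 0.0795], [0.5302, -0.05, 0.0795], [0.4786, -0.0414, 0.0795]]
```

View pics/w1c.png

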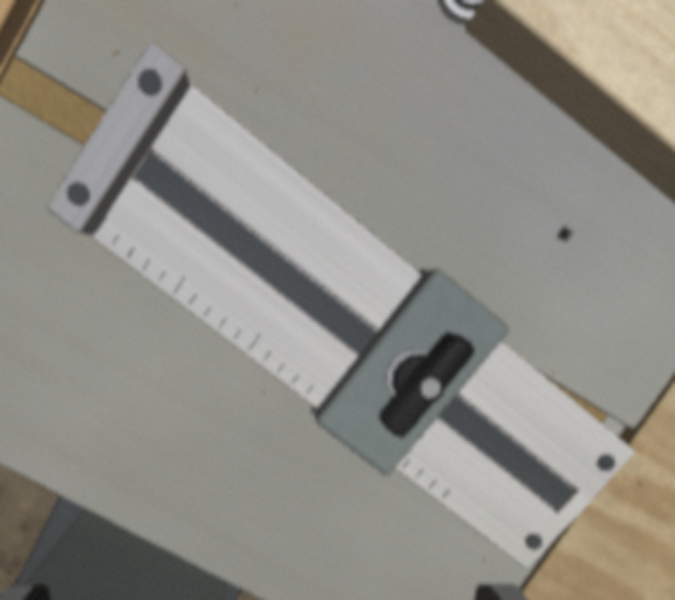

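```bash
python3 - <<'E'
from h import *
from scipy.optimize import least_squares
o=env.get_obs(); s=env.snapshot('wrist')
uv=np.array([(155,43),(50,205),(190,72),(88,233),(634,452),(527,568),(435,269),(508,330),(388,473),(317,412)])/2.5+[150,0]
z=np.array([.041]*4+[.012]*2+[.04]*4)
W=np.array([px2w(s,u,zz,o)[0,:2] for u,zz in zip(uv,z)])
def mod(p):
    x,y,a,g=p; f=.145-g
    L=np.array([(.045,.165),(-.045,.165),(.045,.145),(-.045,.145),(.045,-.165),(-.045,-.165),(.049,f),(.049,f-.05),(-.049,f-.05),(-.049,f)])
    return L@np.array([[np.cos(a),np.sin(a)],[-np.sin(a),np.cos(a)]])+[x,y]
r=least_squares(lambda p:(mod(p)-W).ravel(),[.5,0,.1,.14]);p=r.x
print(p,np.degrees(p[2]),np.round((mod(p)-W)*1000,1).tolist())
f=.145-p[3]-.025; k=np.array([-np.sin(p[2]),np.cos(p[2])])*f+p[:2]
print("knob",k)
b=np.degrees(p[2]); to(k[0],k[1],.16,b)
E
```

```text
[ 0.50903621 -0.013931   -0.14218052  0.1457757 ] -8.14634393572864 [[1.9, 0.7], [-1.1, 0.8], [1.8, 0.2], [-1.4, 2.3], [0.4, -2.4], [-0.5, -1.7], [2.7, 0.6], [2.4, -0.7], [-1.7, 0.1], [-4.5, 0.0]]
knob [ 0.50538375 -0.0394466 ]
t 2.8 at [0.449  0.0166 0.2564] yaw 29.34 j6 56.0 w 0.0859 F [ 0.6  0.2 -0.6] -> units [0.0868 0.3058 0.3855] 0.4165 dist 0.125
```

Emit:
drive_tool([
  [0.087, 0.306, 0.385, 0.4165, 0.2],
  [0.087, 0.306, 0.385, 0.4165, 0.2],
  [0.087, 0.306, 0.385, 0.4165, 0.2],
  [0.087, 0.306, 0.385, 0.4165, 0.2],
  [0.087, 0.306, 0.385, 0.4165, 0.2],
  [0.087, 0.306, 0.385, 0.4165, 0.2],
  [0.087, 0.306, 0.385, 0.4165, 0.2],
])

```text
clock: 3.5
tool_pos: [0.5054, -0.0398, 0.1602]
tool_rot: [[0.99, -0.142, 0.0], [-0.142, -0.99, 0.0], [0.0, -0.0, -1.0]]
ft_force: [0.0, 0.5, -0.6]
grip_width: 0.0514
gripper_force: 0.0
```

```bash
python3 - <<'E'
from h import *
o=env.get_obs(); s=env.snapshot('wrist')
for f in env.silhouettes("clamp_knob",s)[:1]:
    c=max(cv2.findContours(f["mask"].astype(np.uint8),0,2)[0],key=cv2.contourArea)
    r=cv2.boxPoints(cv2.minAreaRect(c)); P=px2w(s,r,.0795,o); print(f["conf"],np.round(P,4).tolist(),P.mean(0))
to(.5054,-.0394,.052,-8.15)
E
```

```text
0.92 [[0.5365, -0.0334, 0.0795], [0.5334, -0.0549, 0.0795], [0.4785, -0.0477, 0.0795], [0.4819, -0.0248, 0.0795]] [ 0.50758968 -0.04020766  0.0795    ]
t 3.6 at [ 0.5054 -0.0399  0.1604] yaw -8.22 j6 87.0 w 0.0513 F [-0.2  0.3  0.3] -> units [-0.0006 -0.0018  0.4335] -0.0008 dist 0.108
```

Emit:
drive_tool([
  [0.003, 0, 0.433, 0, 0.2],
  [0.003, 0, 0.433, 0, 0.2],
  [0.003, 0, 0.433, 0, 0.2],
  [0.003, 0, 0.433, 0, -1],
  [0.003, 0, 0.433, 0, -1],
  [0.003, 0, 0.433, 0, -1],
  [0.003, 0, 0.433, 0, -1],
])

```text
clock: 4.3
tool_pos: [0.5076, -0.0404, 0.0543]
tool_rot: [[0.989, -0.145, 0.004], [-0.145, -0.99, -0.001], [0.004, -0.0, -1.0]]
ft_force: [-1.3, 1.3, 2.1]
grip_width: 0.0222
gripper_force: 59.2
```

```bash
python3 -c "
from h import *
to(.506,-.0399,.052,72.1)"
```

```text
t 4.3 at [ 0.5076 -0.0404  0.0543] yaw -8.31 j6 87.0 w 0.0222 F [-1.3  1.3  2.1] -> units [-0.0066 -0.001   0.0092] -0.8934 dist 0.003
```

Opening 22 mm rather than 14: the tips are probably on the hub below the wing. Re-grip higher.

Emit:
drive_tool([
  [-0.002, 0, 0, 0, 0],
  [-0.002, 0, 0, 0, 0],
  [-0.002, 0, -0.034, 0, 0],
  [-0.002, 0, -0.034, 0, 0],
  [-0.002, 0, -0.034, 0, -1],
  [-0.002, 0, -0.034, 0, -1],
  [-0.002, 0, -0.034, 0, -1],
  [-0.002, 0, -0.034, 0, -1],
])

```text
clock: 5.1
tool_pos: [0.506, -0.0401, 0.0611]
tool_rot: [[0.99, -0.144, 0.001], [-0.144, -0.99, -0.0], [0.001, -0.0, -1.0]]
ft_force: [-0.8, -0.3, 5.5]
grip_width: 0.0124
gripper_force: 60.2
```

```bash
python3 -c "
from h import *
to(.506,-.0399,.060,72.1)"
```

```text
t 5.1 at [ 0.506  -0.0401  0.0611] yaw -8.29 j6 87.0 w 0.0124 F [-0.8 -0.3  5.5] -> units [-0.0002 -0.0009  0.0042] -0.8932 dist 0.001
```

Emit:
drive_tool([
  [0, 0, 0, -0.1, -1],
  [0, 0, 0, -0.19, -1],
  [0, 0, 0, -0.28, -1],
  [0, 0, 0, -0.37, -1],
  [0, 0, 0, -0.46, -1],
  [0, 0, 0, -0.55, -1],
  [0, 0, 0, -0.64, -1],
  [0, 0, 0, -0.73, -1],
])

```text
clock: 5.9
tool_pos: [0.5056, -0.0395, 0.061]
tool_rot: [[0.535, 0.845, 0.0], [0.845, -0.535, 0.001], [0.001, -0.001, -1.0]]
ft_force: [-2.7, 1.6, 7.5]
grip_width: 0.0124
gripper_force: 60.4
```

```bash
python3 -c "
from h import *
to(.506,-.0401,.060,71.9)
print(env.get_obs()['wrist_torque'])
d=np.array([np.sin(.1422),-np.cos(.1422)]);print(d)"
```

```text
t 5.9 at [ 0.5056 -0.0395  0.061 ] yaw 57.66 j6 21.0 w 0.0124 F [-2.7  1.6  7.5] -> units [-0.001   0.0026  0.004 ] -0.1582 dist 0.001
[ 0.29255102  0.36731649 -0.19291562]
[ 0.14172125 -0.98990661]
```

Emit:
drive_tool([
  [0, 0, 0, -0.08, -1],
  [0, 0, 0, -0.17, -1],
  [0, 0, 0, -0.17, -1],
  [0, 0, 0, -0.17, -1],
  [0, 0, 0, -0.17, 0.2],
  [0, 0, 0, -0.17, 0.2],
  [0, 0, -0.5, -0.17, 0.2],
  [0, 0, -0.5, -0.17, 0.2],
])

```text
clock: 6.7
tool_pos: [0.5035, -0.0399, 0.1582]
tool_rot: [[0.298, 0.955, -0.007], [0.955, -0.298, 0.001], [-0.001, -0.007, -1.0]]
ft_force: [1.1, -1.2, 0.5]
grip_width: 0.0515
gripper_force: 0.0
```

```bash
python3 -c "
from h import *
to(.506,-.0401,.060,71.9)
to(.52,-.28,.25,71.9)"
```

```text
t 6.7 at [ 0.5035 -0.0399  0.1582] yaw 72.66 j6 6.0 w 0.0515 F [ 1.1 -1.2  0.5] -> units [0.0025 0.0125 0.3926] 0.0085 dist 0.098
t 6.7 at [ 0.5035 -0.0399  0.1582] yaw 72.66 j6 6.0 w 0.0515 F [ 1.1 -1.2  0.5] -> units [-0.8976  0.3464 -0.369 ] 0.0085 dist 0.258
```

Emit:
drive_tool([
  [-0.97, 0.4, -0.37, 0, 1],
  [-0.97, 0.4, -0.37, 0, 1],
  [-0.97, 0.4, -0.37, 0, 1],
  [-0.97, 0.4, -0.37, 0, 1],
  [-0.97, 0.4, -0.37, 0, 1],
  [-0.97, 0.4, -0.37, 0, 1],
  [-0.97, 0.4, -0.37, 0, 1],
  [-0.97, 0.4, -0.37, 0, 1],
])

```text
clock: 7.5
tool_pos: [0.5286, -0.3017, 0.2516]
tool_rot: [[0.299, 0.954, -0.001], [0.954, -0.299, 0.002], [0.001, -0.002, -1.0]]
ft_force: [1.0, 0.5, -0.6]
grip_width: 0.0855
gripper_force: 0.0
```

```bash
python3 - <<'E'
from h import *
to(.565,-.326,.25,72)
o=env.get_obs(); s=env.snapshot('wrist'); save(s,'w2')
for t in["sample","batten"]:
  for f in env.silhouettes(t,s)[:2]:
    c=max(cv2.findContours(f["mask"].astype(np.uint8),0,2)[0],key=cv2.contourArea)
    r=cv2.boxPoints(cv2.minAreaRect(c)); P=px2w(s,r,.015,o); print(t,f["conf"],np.round(r).tolist(),np.round(P,4).tolist(),P.mean(0))
E
```

```text
t 7.5 at [ 0.5286 -0.3017  0.2516] yaw 72.61 j6 -18.0 w 0.0855 F [ 1.   0.5 -0.6] -> units [-0.049  0.168  0.006] 0.0067 dist 0.044
sample 0.77 [[256.0, 167.0], [323.0, 138.0], [335.0, 166.0], [267.0, 195.0]] [[0.5283, -0.3068, 0.015], [0.6263, -0.2969, 0.015], [0.6327, -0.3385, 0.015], [0.5322, -0.3498, 0.015]] [ 0.57987902 -0.3229916   0.015     ]
```

View pics/w2.png

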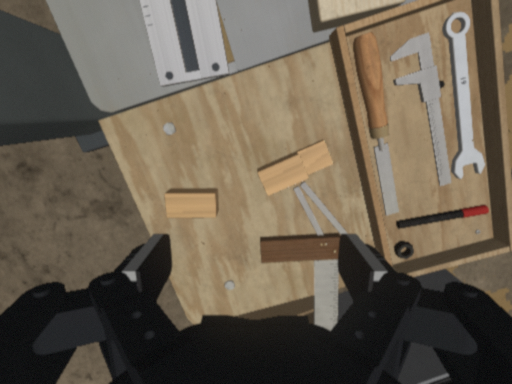

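Wrist view: sample's full part at (258-303,155-193), its low step at right (300-333,142-172), pointing roughly +x; dividers lie just below it at (300,190); batten at (190,205). I crop for precision.

```bash
python3 - <<'E'
from h import *
s=env.snapshot('wrist')
cv2.imwrite('pics/w2c.png',cv2.resize(s["pixels"][125:215,240:360,::-1],None,fx=6,fy=6,interpolation=2))
E
```

```text
(no output)
```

View pics/w2c.png

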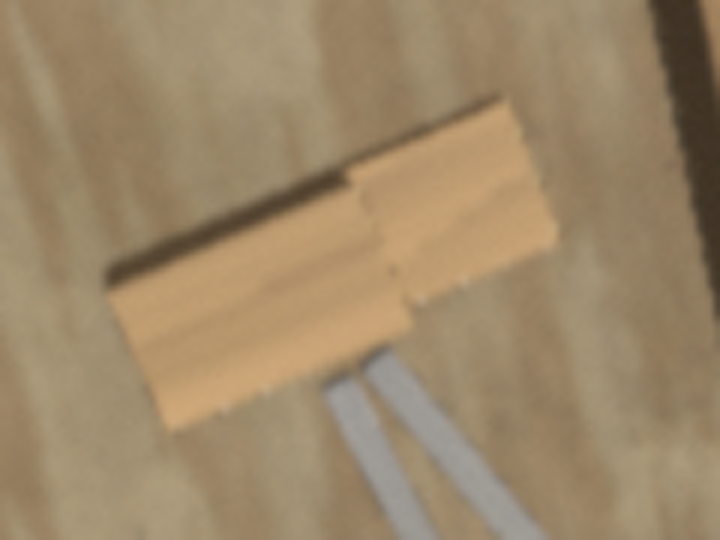

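```bash
python3 - <<'E'
from h import *
from scipy.optimize import least_squares
o=env.get_obs(); s=env.snapshot('wrist')
uv=np.array([(108,290),(172,432),(412,325),(505,98),(557,238)])/6+[240,125]
z=[.03]*3+[.012]*2
W=np.array([px2w(s,u-.0,zz,o)[0,:2] for u,zz in zip(uv,z)])
L=np.array([(-.05,.018),(-.05,-.018),(.01,-.018),(.05,.018),(.05,-.018)])
mod=lambda p:L@np.array([[np.cos(p[2]),np.sin(p[2])],[-np.sin(p[2]),np.cos(p[2])]])+p[:2]
p=least_squares(lambda p:(mod(p)-W).ravel(),[.57,-.32,.1]).x
print(p,np.degrees(p[2]),np.round((mod(p)-W)*1000,1).tolist())
g=p[:2]-.024*np.array([np.cos(p[2]),np.sin(p[2])]); print("grasp",g)
to(g[0],g[1],.12,np.degrees(p[2])+180)
E
```

```text
[ 0.58047913 -0.32293858  0.12437453] 7.12613550442834 [[-1.2, 0.1], [-0.9, 0.1], [0.5, -0.4], [0.5, 0.6], [1.0, -0.4]]
grasp [ 0.55666452 -0.32591587]
t 7.75 at [ 0.5289 -0.3     0.2523] yaw 72.78 j6 -18.0 w 0.0852 F [-0.   0.3  0.1] -> units [-0.0664  0.1374  0.529 ] -1.2705 dist 0.138
```

Emit:
drive_tool([
  [-0.066, 0.137, 0.4, -0.76, 0.4],
  [-0.066, 0.137, 0.4, -0.76, 0.4],
  [-0.066, 0.137, 0.4, -0.76, 0.4],
  [-0.066, 0.137, 0.4, -0.76, 0.4],
  [-0.066, 0.137, 0.4, -0.76, 0.4],
  [-0.066, 0.137, 0.4, -0.76, 0.4],
  [-0.066, 0.137, 0.4, -0.76, 0.4],
  [-0.066, 0.137, 0.4, -0.76, 0.4],
])

```text
clock: 8.55
tool_pos: [0.5568, -0.3262, 0.1527]
tool_rot: [[-0.783, 0.622, -0.0], [0.622, 0.783, 0.0], [0.0, 0.0, -1.0]]
ft_force: [-0.1, -0.5, -0.0]
grip_width: 0.0602
gripper_force: 0.0
```

```bash
python3 -c "
from h import *
to(.5567,-.3259,.1,187.1)"
```

```text
t 8.55 at [ 0.5568 -0.3262  0.1527] yaw 141.51 j6 -87.0 w 0.0602 F [-0.1 -0.5 -0. ] -> units [0.0009 0.0007 0.2109] -0.5066 dist 0.053
```

Emit:
drive_tool([
  [0.001, 0.001, 0.2, -0.506, 0.4],
  [0.001, 0.001, 0.2, -0.506, 0.4],
  [0.001, 0.001, 0.2, -0.506, 0.4],
  [0.001, 0.001, 0.2, -0.506, 0.4],
  [0.001, 0.001, 0.2, -0.506, 0.4],
  [0.001, 0.001, 0.2, -0.506, 0.4],
  [0.001, 0.001, 0.2, -0.506, 0.4],
])

```text
clock: 9.25
tool_pos: [0.5567, -0.3259, 0.1028]
tool_rot: [[-0.993, -0.116, -0.0], [-0.116, 0.993, 0.0], [0.0, 0.0, -1.0]]
ft_force: [0.0, 0.5, 0.3]
grip_width: 0.0601
gripper_force: 0.0
```

```bash
python3 - <<'E'
from h import *
to(.5567,-.3259,.004,187.1)
s=env.snapshot('wrist'); save(s,'w3')
E
```

```text
t 9.25 at [ 0.5567 -0.3259  0.1028] yaw -173.32 j6 -132.0 w 0.0601 F [0.  0.5 0.3] -> units [1.000e-04 1.000e-04 3.951e-01] -0.0047 dist 0.099
```

View pics/w3.png

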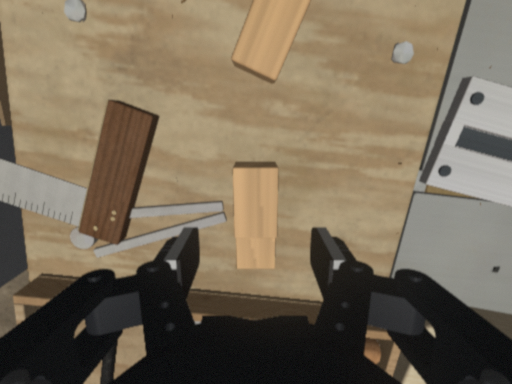

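The sample is centred between the fingers (column 256); the dividers' tips at (222,205-218) are near the left finger, so I shift the grasp 8 mm towards the full end.

Emit:
drive_tool([
  [0.032, 0, 0.2, -0.005, 0.3],
  [0.032, 0, 0.3, -0.005, 0.3],
  [0.032, 0, 0.39, -0.005, 0.3],
  [0.032, 0, 0.39, -0.005, 0.3],
  [0.032, 0, 0.39, -0.005, -1],
  [0.032, 0, 0.39, -0.005, -1],
  [0.032, 0, 0.39, -0.005, -1],
  [0.032, 0, 0.39, -0.005, -1],
])

```text
clock: 10.1
tool_pos: [0.5495, -0.3285, 0.0069]
tool_rot: [[-0.992, -0.123, 0.002], [-0.123, 0.992, -0.002], [-0.002, -0.002, -1.0]]
ft_force: [0.8, -0.3, 1.3]
grip_width: 0.0347
gripper_force: 63.2
```

```bash
python3 -c "
from h import *
a=np.radians(-8.146);u=np.array([-np.sin(a),np.cos(a)])
face=np.array([.50904,-.01393])+.145*u; print('face',face)
t=face-u*(.018+.012); print('place',t)
to(t[0],t[1],.15,81.85)
"
```

```text
face [0.52958592 0.12960698]
place [0.52533504 0.09990967]
t 10.1 at [ 0.5495 -0.3285  0.0069] yaw -172.94 j6 -133.0 w 0.0347 F [ 0.8 -0.3  1.3] -> units [-0.1161  1.7113 -0.5753] 1.169 dist 0.452
```

Emit:
drive_tool([
  [0, 0, -0.2, 0, -1],
  [0, 0, -0.4, 0, -1],
  [0, 0, -0.58, 0, -1],
  [-0.1, 0.95, -0.58, 0.6, -1],
  [-0.1, 0.95, -0.58, 0.6, -1],
  [-0.1, 0.95, -0.58, 0.6, -1],
  [-0.1, 0.95, -0.58, 0.6, -1],
  [-0.1, 0.95, -0.58, 0.6, -1],
])

```text
clock: 10.9
tool_pos: [0.544, -0.0877, 0.1511]
tool_rot: [[-0.816, 0.578, 0.001], [0.578, 0.816, 0.0], [-0.001, 0.001, -1.0]]
ft_force: [0.1, -0.2, -0.8]
grip_width: 0.0349
gripper_force: 63.1
```

```bash
python3 -c "
from h import *
to(.5253,.0999,.15,81.85)
"
```

```text
t 10.9 at [ 0.544  -0.0877  0.1511] yaw 144.67 j6 -70.0 w 0.0349 F [ 0.1 -0.2 -0.8] -> units [0.4951 0.5689 0.0043] 0.698 dist 0.189
```

Emit:
drive_tool([
  [0.495, 0.569, 0, 0.698, -1],
  [0.495, 0.569, 0, 0.698, -1],
  [0.495, 0.569, 0, 0.698, -1],
  [0.495, 0.569, 0, 0.698, -1],
  [0.495, 0.569, 0, 0.698, -1],
  [0.495, 0.569, 0, 0.698, -1],
  [0.495, 0.569, 0, 0.698, -1],
  [0.495, 0.569, 0, 0.698, -1],
])

```text
clock: 11.7
tool_pos: [0.5245, 0.098, 0.1509]
tool_rot: [[0.14, 0.99, 0.001], [0.99, -0.14, 0.0], [0.0, 0.001, -1.0]]
ft_force: [-0.3, -0.6, -1.7]
grip_width: 0.035
gripper_force: 63.1
```

```bash
python3 - <<'E'
from h import *
to(.5253,.0999,.0192,81.85)
s=env.snapshot('wrist'); save(s,'w4')
E
```

```text
t 11.7 at [0.5245 0.098  0.1509] yaw 81.93 j6 13.0 w 0.035 F [-0.3 -0.6 -1.7] -> units [0.0078 0.0015 0.5269] 0.0009 dist 0.132
```

View pics/w4.png

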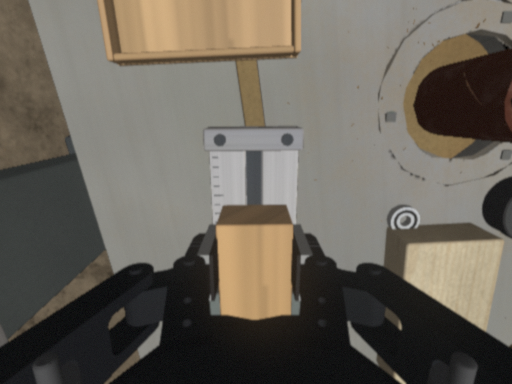

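Sample is aligned over the bed, full end facing the end stop (row 150), tray beyond. Lower it.

Emit:
drive_tool([
  [0.005, 0.001, 0.2, 0.001, -1],
  [0.005, 0.001, 0.4, 0.001, -1],
  [0.005, 0.001, 0.5, 0.001, -1],
  [0.005, 0.001, 0.52, 0.001, -1],
  [0.005, 0.001, 0.526, 0.001, -1],
  [0.005, 0.001, 0.526, 0.001, -1],
])

```text
clock: 12.35
tool_pos: [0.5255, 0.0988, 0.0194]
tool_rot: [[0.137, 0.991, 0.001], [0.991, -0.137, 0.0], [0.0, 0.001, -1.0]]
ft_force: [0.7, 0.1, 0.0]
grip_width: 0.0345
gripper_force: 63.9
```

```bash
python3 - <<'E'
from h import *
to(.5253,.0999,.0192,81.85)
E
```

```text
t 12.35 at [0.5255 0.0988 0.0194] yaw 82.13 j6 12.0 w 0.0345 F [0.7 0.1 0. ] -> units [ 0.0042 -0.0013  0.0009] 0.0031 dist 0.001
```

Nearly down. Slide towards the end stop in small steps, with slight lowering.

Emit:
drive_tool([
  [0.02, 0, 0.001, 0.003, -1],
  [0.03, 0, 0.001, 0.003, -1],
  [0.04, 0, 0.001, 0.003, -1],
  [0.048, 0, 0.001, 0.003, -1],
  [0.052, 0, 0.001, 0.003, -1],
  [0.056, 0, 0.001, 0.003, -1],
])

```text
clock: 12.95
tool_pos: [0.5269, 0.1128, 0.0186]
tool_rot: [[0.142, 0.99, 0.0], [0.99, -0.142, 0.0], [0.0, 0.0, -1.0]]
ft_force: [0.5, -0.5, -1.3]
grip_width: 0.0348
gripper_force: 63.9
```

```bash
python3 - <<'E'
from h import *
to(.5253,.0999,.0192,81.85)
E
```

```text
t 12.95 at [0.5269 0.1128 0.0186] yaw 81.83 j6 14.0 w 0.0348 F [ 0.5 -0.5 -1.3] -> units [-0.0521  0.0011 -0.0025] -0.0003 dist 0.013
```

Emit:
drive_tool([
  [0.006, 0, 0, 0, -1],
  [0.012, 0, 0, 0, -1],
  [0.016, 0, 0, 0, -1],
  [0.02, 0, 0, 0, -1],
])

```text
clock: 13.35
tool_pos: [0.527, 0.114, 0.0186]
tool_rot: [[0.142, 0.99, -0.002], [0.99, -0.142, -0.008], [-0.008, -0.001, -1.0]]
ft_force: [-3.3, -12.4, 2.2]
grip_width: 0.0352
gripper_force: 64.4
```

```bash
python3 - <<'E'
from h import *
to(.5253,.0999,.0192,81.85)
E
```

```text
t 13.35 at [0.527  0.114  0.0186] yaw 81.83 j6 15.0 w 0.0352 F [ -3.3 -12.4   2.2] -> units [-0.057   0.0012 -0.0019] -0.0002 dist 0.014
```

Emit:
drive_tool([
  [0.012, 0, 0, 0, 0.3],
  [0.008, 0, 0, 0, 0.3],
  [0.008, 0, 0, 0, 0.3],
  [0.008, 0, -0.2, 0, 0.3],
  [0.008, 0, -0.4, 0, 0.3],
  [-0.3, 0, -0.54, 0.1, 0.3],
  [-0.6, 0, -0.54, 0.1, 0.3],
  [-0.6, 0, -0.54, 0.1, 0.3],
])

```text
clock: 14.15
tool_pos: [0.5077, -0.0244, 0.1544]
tool_rot: [[0.293, 0.956, 0.004], [0.956, -0.293, -0.0], [0.001, 0.003, -1.0]]
ft_force: [1.7, -1.2, -0.8]
grip_width: 0.0556
gripper_force: 0.0
```

```bash
python3 - <<'E'
from h import *
o=env.get_obs(); s=env.snapshot('wrist'); save(s,'w5')
to(.506,-.040,.16,72.3)
for t,z in[("sample",.03),("clamp_knob",.0795),("carriage",.04)]:
  for f in env.silhouettes(t,s)[:1]:
    c=max(cv2.findContours(f["mask"].astype(np.uint8),0,2)[0],key=cv2.contourArea)
    r=cv2.boxPoints(cv2.minAreaRect(c)); P=px2w(s,r,z,o); print(t,f["conf"],np.round(r).tolist(),np.round(P,4).tolist(),P.mean(0))
E
```

```text
t 14.2 at [ 0.507  -0.0325  0.1552] yaw 72.49 j6 8.0 w 0.0556 F [-1.  -4.2  0.6] -> units [-0.0299  0.0054 -0.0191] 0.0021 dist 0.009
sample 0.56 [[201.0, 1.0], [245.0, -6.0], [264.0, 121.0], [220.0, 127.0]] [[0.512, 0.1389, 0.03], [0.5485, 0.1326, 0.03], [0.5339, 0.0304, 0.03], [0.493, 0.037, 0.03]] [0.52183724 0.08472354 0.03      ]
carriage 0.6 [[201.0, 178.0], [302.0, 162.0], [313.0, 236.0], [212.0, 252.0]] [[0.4618, -0.002, 0.04], [0.5567, -0.0154, 0.04], [0.5492, -0.0907, 0.04], [0.4468, -0.0775, 0.04]] [ 0.50361646 -0.04639686  0.04      ]
```

View pics/w5.png

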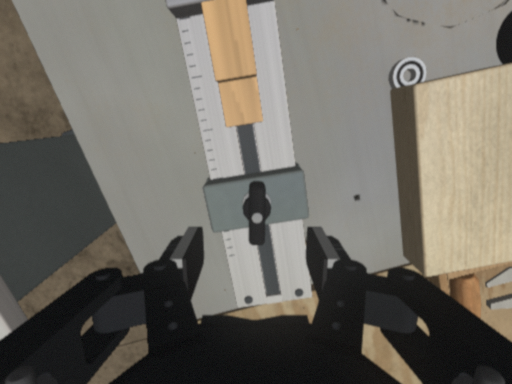

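Sample lies flat against the end stop (columns 203–262, rows 0–125), carriage at (255,200), wing parallel to the tool's x. Grip the knob.

Emit:
drive_tool([
  [-0.03, 0.005, 0.1, 0.002, 0.2],
  [-0.03, 0.005, 0.25, 0.002, 0.2],
  [-0.03, 0.005, 0.376, 0.002, 0.2],
  [-0.03, 0.005, 0.376, 0.002, 0.2],
  [-0.03, 0.005, 0.376, 0.002, -1],
  [-0.03, 0.005, 0.376, 0.002, -1],
  [-0.03, 0.005, 0.376, 0.002, -1],
  [-0.03, 0.005, 0.376, 0.002, -1],
])

```text
clock: 15.15
tool_pos: [0.508, -0.0308, 0.0612]
tool_rot: [[0.298, 0.954, 0.005], [0.954, -0.298, 0.0], [0.002, 0.005, -1.0]]
ft_force: [-0.2, 2.7, 6.7]
grip_width: 0.0125
gripper_force: 60.8
```

```bash
python3 - <<'E'
from h import *
a=np.radians(-8.146);u=np.array([-np.sin(a),np.cos(a)])
p=env.get_obs()["tool_pos"][:2]
q=np.array(p)+u*.040
to(q[0],q[1],.061,71.9)
q=np.array(p)+u*.0458
to(q[0],q[1],.061,71.9)
E
```

```text
t 15.15 at [ 0.508  -0.0308  0.0612] yaw 72.65 j6 7.0 w 0.0125 F [-0.2  2.7  6.7] -> units [ 0.1579 -0.0256  0.0008] 0.0083 dist 0.04
t 15.15 at [ 0.508  -0.0308  0.0612] yaw 72.65 j6 7.0 w 0.0125 F [-0.2  2.7  6.7] -> units [ 0.1808 -0.0293  0.0008] 0.0083 dist 0.046
```

Emit:
drive_tool([
  [0, 0, 0, 0, 0],
  [0, 0, 0, 0, 0],
  [-0.036, 0.004, 0, 0, 0],
  [-0.036, 0.004, 0, 0, 0],
  [-0.036, 0.004, 0, 0, 0],
  [-0.036, 0.004, 0, 0, 0],
])

```text
clock: 15.75
tool_pos: [0.5043, -0.0401, 0.0583]
tool_rot: [[0.299, 0.954, -0.0], [0.954, -0.299, 0.0], [0.0, -0.001, -1.0]]
ft_force: [-0.6, 0.2, -0.6]
grip_width: 0.0428
gripper_force: 0.0
```

```bash
python3 - <<'E'
from h import *
to(.506,-.0399,.061,72.3)
o=env.get_obs(); s=env.snapshot('wrist')
for t,z in[("clamp_knob",.0795),("carriage",.04)]:
  for f in env.silhouettes(t,s)[:1]:
    c=max(cv2.findContours(f["mask"].astype(np.uint8),0,2)[0],key=cv2.contourArea)
    r=cv2.boxPoints(cv2.minAreaRect(c)); P=px2w(s,r,z,o); print(t,f["conf"],np.round(r).tolist(),np.round(P,4).tolist(),P.mean(0))
E
```

```text
t 15.75 at [ 0.5043 -0.0401  0.0583] yaw 72.61 j6 6.0 w 0.0428 F [-0.6  0.2 -0.6] -> units [ 0.0028  0.0061 -0.0107] 0.0035 dist 0.003
clamp_knob 0.68 [[227.0, 299.0], [239.0, 191.0], [283.0, 196.0], [271.0, 303.0]] [[0.4839, -0.0578, 0.0795], [0.5073, -0.0062, 0.0795], [0.5257, -0.0145, 0.0795], [0.5044, -0.0673, 0.0795]] [ 0.50531618 -0.03644989  0.0795    ]
carriage 0.76 [[169.0, 189.0], [328.0, 162.0], [349.0, 286.0], [190.0, 313.0]] [[0.4627, -0.002, 0.04], [0.5569, -0.0149, 0.04], [0.5506, -0.0999, 0.04], [0.4431, -0.0879, 0.04]] [ 0.50332425 -0.0511797   0.04      ]
```

Emit:
drive_tool([
  [0.003, 0.006, -0.01, 0.003, -1],
  [0.003, 0.006, -0.01, 0.003, -1],
  [0.003, 0.006, -0.01, 0.003, -1],
  [0.003, 0.006, -0.01, 0.003, -1],
])

```text
clock: 16.3
tool_pos: [0.5055, -0.0393, 0.0618]
tool_rot: [[0.302, 0.953, -0.002], [0.953, -0.302, 0.0], [-0.0, -0.002, -1.0]]
ft_force: [-4.2, 0.8, 5.6]
grip_width: 0.0124
gripper_force: 60.0
```

Emit:
drive_tool([
  [0.02, -0.0033, 0, 0, -1],
  [0.05, -0.0082, 0, 0, -1],
  [0.08, -0.013, 0, 0, -1],
  [0.11, -0.018, 0, 0, -1],
  [0.135, -0.022, 0, 0, -1],
  [0.145, -0.0237, 0, 0, -1],
  [0.15, -0.0245, 0, 0, -1],
  [0.15, -0.0245, 0, 0, -1],
])

```text
clock: 17.1
tool_pos: [0.5106, -0.0019, 0.0618]
tool_rot: [[0.302, 0.953, -0.003], [0.953, -0.302, -0.0], [-0.001, -0.002, -1.0]]
ft_force: [-5.2, 0.3, 6.3]
grip_width: 0.0129
gripper_force: 60.1
```

```bash
python3 - <<'E'
from h import *
to(.512,.006,.061,72.3)
E
```

```text
t 17.1 at [ 0.5106 -0.0019  0.0618] yaw 72.41 j6 11.0 w 0.0129 F [-5.2  0.3  6.3] -> units [ 0.0317 -0.0041  0.0031] 0.0012 dist 0.008
```

Emit:
drive_tool([
  [0.008, -0.0013, 0, 0, -1],
  [0.016, -0.0026, 0, 0, -1],
  [0.02, -0.0033, 0, 0, -1],
  [0.024, -0.0039, 0, 0, -1],
  [0.028, -0.0046, 0, 0, -1],
  [0.028, -0.0046, 0, 0, -1],
])

```text
clock: 17.7
tool_pos: [0.5115, 0.0049, 0.0618]
tool_rot: [[0.302, 0.953, -0.003], [0.953, -0.302, -0.0], [-0.001, -0.003, -1.0]]
ft_force: [-5.7, -0.8, 6.6]
grip_width: 0.0126
gripper_force: 60.1
```

```bash
python3 - <<'E'
from h import *
to(.512,.006,.061,72.3)
E
```

```text
t 17.7 at [0.5115 0.0049 0.0618] yaw 72.4 j6 12.0 w 0.0126 F [-5.7 -0.8  6.6] -> units [0.0048 0.0005 0.0033] 0.0011 dist 0.001
```

Emit:
drive_tool([
  [0.004, -0.0007, 0, 0, -1],
  [0.008, -0.0013, 0, 0, -1],
  [0.012, -0.002, 0, 0, -1],
  [0.012, -0.002, 0, 0, -1],
])

```text
clock: 18.1
tool_pos: [0.512, 0.0079, 0.0618]
tool_rot: [[0.302, 0.953, -0.003], [0.953, -0.302, -0.0], [-0.001, -0.003, -1.0]]
ft_force: [-5.4, 0.6, 6.4]
grip_width: 0.0127
gripper_force: 60.1
```

```bash
python3 - <<'E'
from h import *
to(.512,.006,.061,72.3)
E
```

```text
t 18.1 at [0.512  0.0079 0.0618] yaw 72.39 j6 12.0 w 0.0127 F [-5.4  0.6  6.4] -> units [-0.0072  0.0025  0.0033] 0.0011 dist 0.002
```

Emit:
drive_tool([
  [0.004, -0.0007, 0, 0, -1],
  [0.008, -0.0013, 0, 0, -1],
  [0.012, -0.002, 0, 0, -1],
])

```text
clock: 18.4
tool_pos: [0.5122, 0.0097, 0.0618]
tool_rot: [[0.302, 0.953, -0.003], [0.953, -0.302, -0.003], [-0.004, -0.002, -1.0]]
ft_force: [-6.0, -5.5, 6.8]
grip_width: 0.0129
gripper_force: 60.1
```

Emit:
drive_tool([
  [0.004, -0.0007, 0, 0, -1],
  [0.004, -0.0007, 0, 0, -1],
])

```text
clock: 18.6
tool_pos: [0.5122, 0.0097, 0.0618]
tool_rot: [[0.303, 0.953, -0.004], [0.953, -0.303, -0.005], [-0.006, -0.002, -1.0]]
ft_force: [-6.2, -5.9, 6.2]
grip_width: 0.0126
gripper_force: 60.1
```

Contact with about 6 N: snug. Tighten, keeping the slight push.

Emit:
drive_tool([
  [0, 0, 0, 0.09, -1],
  [0, 0, 0, 0.18, -1],
  [0, 0, 0, 0.27, -1],
  [0, 0, 0, 0.36, -1],
  [0, 0, 0, 0.45, -1],
  [0, 0, 0, 0.54, -1],
  [0, 0, 0, 0.62, -1],
  [0, 0, 0, 0.7, -1],
])

```text
clock: 19.4
tool_pos: [0.513, 0.0087, 0.0619]
tool_rot: [[0.987, 0.158, -0.002], [0.158, -0.987, -0.007], [-0.003, 0.006, -1.0]]
ft_force: [-4.5, -8.0, 5.1]
grip_width: 0.0122
gripper_force: 60.0
```

Emit:
drive_tool([
  [0, 0, 0, 0.07, -1],
  [0, 0, 0, 0.14, -1],
  [0, 0, 0, 0.2, -1],
  [0, 0, 0, 0.24, -1],
  [0, 0, 0, 0.24, -1],
  [0, 0, 0, 0.24, -1],
])

```text
clock: 20.0
tool_pos: [0.513, 0.0084, 0.0619]
tool_rot: [[0.978, -0.208, -0.002], [-0.208, -0.978, -0.008], [-0.0, 0.009, -1.0]]
ft_force: [-4.1, -9.6, 4.9]
grip_width: 0.0127
gripper_force: 70.5
```

```bash
python3 - <<'E'
from h import *
to(.512,.0097,.061,-8.15)
print(env.get_obs()["wrist_torque"])
E
```

```text
t 20.0 at [0.513  0.0084 0.0619] yaw -11.98 j6 97.0 w 0.0127 F [-4.1 -9.6  4.9] -> units [-0.005  -0.0045  0.0036] -0.0425 dist 0.002
[-1.54540616  0.76265103  1.53856358]
```

Emit:
drive_tool([
  [0, 0, 0, 0, 0.2],
  [0, 0, 0, 0, 0.2],
  [0, 0, -0.2, 0, 0.2],
  [0, 0, -0.4, 0, 0.2],
  [0, -0.2, -0.48, -0.2, 0.3],
  [0, -0.2, -0.48, -0.4, 0.3],
  [0, -0.2, -0.48, -0.6, 0.3],
  [0, -0.2, -0.48, -0.6, 0.3],
])

```text
clock: 20.8
tool_pos: [0.5245, 0.0619, 0.1813]
tool_rot: [[0.923, 0.384, 0.001], [0.384, -0.923, 0.001], [0.001, -0.0, -1.0]]
ft_force: [-0.3, 0.8, 0.7]
grip_width: 0.0556
gripper_force: 0.0
```

```bash
python3 - <<'E'
from h import *
o=env.get_obs(); s=env.snapshot('wrist'); save(s,'w6')
to(.5270,.114,.16,81.85)
for f in env.silhouettes("clamp_knob",s)[:1]:
    c=max(cv2.findContours(f["mask"].astype(np.uint8),0,2)[0],key=cv2.contourArea)
    r=cv2.boxPoints(cv2.minAreaRect(c)); print(f["conf"],np.round(px2w(s,r,.0795,o),4).tolist())
sc=env.snapshot('scene')
for cam_,oo in((s,o),(sc,None)):
  for f in env.silhouettes("tray",cam_)[:1]:
    c=max(cv2.findContours(f["mask"].astype(np.uint8),0,2)[0],key=cv2.contourArea)
    r=cv2.boxPoints(cv2.minAreaRect(c)); print(f["conf"],np.round(r).tolist(),np.round(px2w(cam_,f["position"],.015,oo),3))
    print(np.round(px2w(cam_,cv2.approxPolyDP(cv2.convexHull(c),6,True)[:,0],.028,oo),3).tolist())
E
```

```text
t 20.85 at [0.5244 0.0617 0.1811] yaw 22.77 j6 68.0 w 0.0556 F [ 0.  -0.3  0.2] -> units [ 0.0906 -0.189   0.0846] -0.6564 dist 0.057
0.82 [[0.4907, 0.0312, 0.0795], [0.544, 0.024, 0.0795], [0.5396, 0.0001, 0.0795], [0.4853, 0.0062, 0.0795]]
0.88 [[-62.0, 155.0], [2.0, -6.0], [155.0, 55.0], [91.0, 216.0]] [[0.518 0.281 0.015]]
[[0.59, 0.343, 0.028], [0.596, 0.329, 0.028], [0.582, 0.2, 0.028], [0.437, 0.213, 0.028], [0.417, 0.223, 0.028], [0.422, 0.317, 0.028]]
0.75 [[166.0, 164.0], [220.0, 151.0], [228.0, 182.0], [174.0, 196.0]] [[0.504 0.298 0.015]]
[[0.578, 0.209, 0.028], [0.405, 0.171, 0.028], [0.428, 0.402, 0.028], [0.592, 0.393, 0.028]]
```

View pics/w6.png

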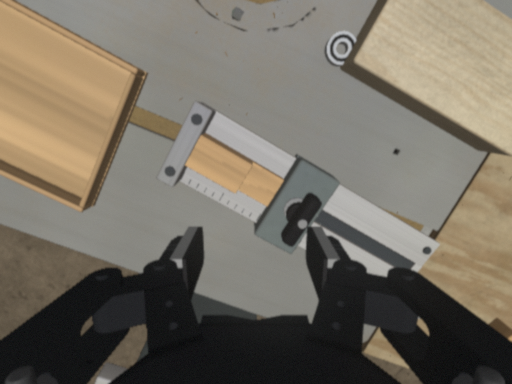

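Sample is snug between end stop and carriage, wing across the bed (at (301,220)), tray to the upper left. Now pick the sample straight up.

Emit:
drive_tool([
  [0.09, -0.189, 0.08, -0.656, 0.3],
  [0.09, -0.189, 0.08, -0.656, 0.3],
  [0.09, -0.189, 0.08, -0.656, 0.3],
  [0.09, -0.189, 0.08, -0.656, 0.3],
  [0.09, -0.189, 0.08, -0.656, 0.3],
  [0.09, -0.189, 0.08, -0.656, 0.3],
  [0.09, -0.189, 0.08, -0.656, 0.3],
  [0.09, -0.189, 0.08, -0.656, 0.3],
])

```text
clock: 21.85
tool_pos: [0.5273, 0.113, 0.161]
tool_rot: [[0.155, 0.988, -0.0], [0.988, -0.155, 0.0], [0.0, -0.0, -1.0]]
ft_force: [0.6, 0.4, -0.3]
grip_width: 0.056
gripper_force: 0.0
```

```bash
python3 - <<'E'
from h import *
to(.5270,.113,.0192,81.85)
E
```

```text
t 21.85 at [0.5273 0.113  0.161 ] yaw 81.06 j6 15.0 w 0.056 F [ 0.6  0.4 -0.3] -> units [-4.00e-04 -1.20e-03  5.67e-01] -0.0088 dist 0.142
```

Emit:
drive_tool([
  [0, 0, 0.2, -0.009, 0.3],
  [0, 0, 0.38, -0.009, 0.3],
  [0, 0, 0.5, -0.009, 0.3],
  [0, 0, 0.565, -0.009, 0.3],
  [0, 0, 0.565, -0.009, -1],
  [0, 0, 0.565, -0.009, -1],
  [0, 0, 0.565, -0.009, -1],
  [0, 0, 0.565, -0.009, -1],
])

```text
clock: 22.65
tool_pos: [0.528, 0.1126, 0.021]
tool_rot: [[0.14, 0.99, 0.002], [0.99, -0.14, -0.001], [-0.0, 0.002, -1.0]]
ft_force: [-1.1, -2.0, -1.2]
grip_width: 0.0348
gripper_force: 63.2
```

Emit:
drive_tool([
  [0, 0, -0.05, 0, -1],
  [0, 0, -0.1, 0, -1],
  [0, 0, -0.2, 0, -1],
  [0, 0, -0.35, 0, -1],
  [0, 0, -0.5, 0, -1],
  [0, 0, -0.5, 0, -1],
])

```text
clock: 23.25
tool_pos: [0.5321, 0.1142, 0.1547]
tool_rot: [[0.139, 0.99, 0.018], [0.99, -0.139, 0.003], [0.006, 0.017, -1.0]]
ft_force: [0.1, 0.0, -0.7]
grip_width: 0.0346
gripper_force: 63.5
```

```bash
python3 - <<'E'
from h import *
to(.515,.337,.14,82)
E
```

```text
t 23.25 at [0.5321 0.1142 0.1547] yaw 82.01 j6 14.0 w 0.0346 F [ 0.1  0.  -0.7] -> units [ 0.8728 -0.1928  0.0601] 0.0001 dist 0.224
```

Emit:
drive_tool([
  [0.2, -0.04, 0.03, 0, -1],
  [0.4, -0.08, 0.06, 0, -1],
  [0.6, -0.13, 0.06, 0, -1],
  [0.75, -0.16, 0.06, 0, -1],
  [0.87, -0.19, 0.06, 0, -1],
  [0.87, -0.19, 0.06, 0, -1],
  [0.87, -0.19, 0.06, 0, -1],
  [0.87, -0.19, 0.06, 0, -1],
])

```text
clock: 24.05
tool_pos: [0.5108, 0.3345, 0.1304]
tool_rot: [[0.14, 0.99, 0.001], [0.99, -0.14, 0.0], [0.0, 0.001, -1.0]]
ft_force: [-0.4, 0.6, -1.9]
grip_width: 0.0349
gripper_force: 63.5
```

```bash
python3 - <<'E'
from h import *
to(.515,.337,.0165,82)
o=env.get_obs(); s=env.snapshot('side')
f=env.silhouettes("tray",s)[0]
c=max(cv2.findContours(f["mask"].astype(np.uint8),0,2)[0],key=cv2.contourArea)
print(f["conf"],np.round(px2w(s,cv2.approxPolyDP(cv2.convexHull(c),5,True)[:,0],.02),3).tolist())
s=env.snapshot('wrist'); save(s,'w7')
E
```

```text
t 24.05 at [0.5108 0.3345 0.1304] yaw 81.95 j6 36.0 w 0.0349 F [-0.4  0.6 -1.9] -> units [0.0123 0.0147 0.4555] -0.0005 dist 0.114
0.93 [[0.601, 0.39, 0.02], [0.569, 0.189, 0.02], [0.402, 0.203, 0.02], [0.435, 0.414, 0.02]]
```

View pics/w7.png

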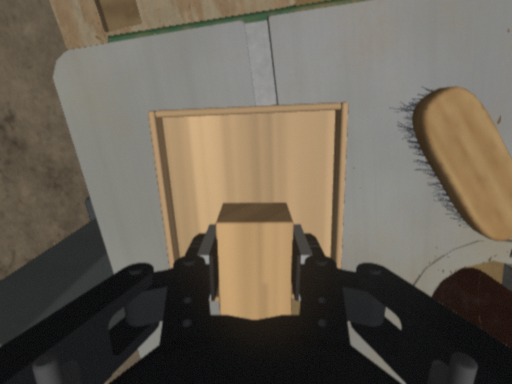

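Sample is over the tray's middle (tray columns 150–347). Lower, release, rise.

Emit:
drive_tool([
  [0, 0, 0.15, 0, -1],
  [0, 0, 0.3, 0, -1],
  [0, 0, 0.4, 0, -1],
  [0, 0, 0.44, 0, -1],
  [0, 0, 0.452, 0, -1],
  [0, 0, 0.457, 0, -1],
  [0, 0, 0.457, 0, -1],
])

```text
clock: 24.9
tool_pos: [0.512, 0.3356, 0.0176]
tool_rot: [[0.14, 0.99, 0.003], [0.99, -0.14, 0.002], [0.002, 0.003, -1.0]]
ft_force: [1.0, 1.0, -0.8]
grip_width: 0.0352
gripper_force: 63.5
```

```bash
python3 - <<'E'
from h import *
to(.515,.337,.015,82)
E
```

```text
t 24.9 at [0.512  0.3356 0.0176] yaw 81.97 j6 36.0 w 0.0352 F [ 1.   1.  -0.8] -> units [0.0073 0.0111 0.0105] -0.0003 dist 0.004
```

Emit:
drive_tool([
  [0, 0, 0.008, 0, -1],
  [0, 0, 0.008, 0, -1],
  [0, 0, 0.008, 0, 0.3],
  [0, 0, 0.008, 0, 0.3],
  [0, 0, 0.008, 0, 0.3],
  [0, 0, -0.2, 0, 0.3],
  [0, 0, -0.4, 0, 0.3],
  [0, 0, -0.6, 0, 0.3],
])

```text
clock: 25.7
tool_pos: [0.5102, 0.3349, 0.165]
tool_rot: [[0.139, 0.99, -0.001], [0.99, -0.139, -0.0], [-0.0, -0.001, -1.0]]
ft_force: [0.2, 1.2, -0.2]
grip_width: 0.0556
gripper_force: 0.0
```

Emit:
drive_tool([
  [-0.3, 0, -0.3, 0, 0.3],
  [-0.6, 0, -0.3, 0, 0.3],
  [-0.9, 0, -0.3, 0, 0.3],
  [-0.9, 0, -0.3, 0, 0.3],
  [-0.9, 0, -0.3, 0, 0.3],
  [-0.9, 0, -0.3, 0, 0.3],
])

```text
clock: 26.3
tool_pos: [0.4794, 0.1079, 0.2407]
tool_rot: [[0.146, 0.989, 0.004], [0.989, -0.146, -0.002], [-0.001, 0.004, -1.0]]
ft_force: [0.4, 0.2, -0.2]
grip_width: 0.0554
gripper_force: 0.0
```

```bash
python3 - <<'E'
from h import *
to(.515,.337,.015,82)
o=env.get_obs();s=env.snapshot('wrist'); save(s,'w8')
g=env.silhouettes("clamp_knob",s)
for f in g[:1]:
    c=max(cv2.findContours(f["mask"].astype(np.uint8),0,2)[0],key=cv2.contourArea)
    print(f["conf"],np.round(px2w(s,cv2.boxPoints(cv2.minAreaRect(c)),.0795,o),4).tolist())
E
```

```text
t 26.3 at [0.4794 0.1079 0.2407] yaw 81.61 j6 15.0 w 0.0554 F [ 0.4  0.2 -0.2] -> units [0.9284 0.0036 0.9016] -0.0043 dist 0.324
0.83 [[0.4861, 0.0349, 0.0795], [0.5275, 0.0337, 0.0795], [0.5275, 0.0021, 0.0795], [0.4851, 0.0033, 0.0795]]
```

View pics/w8.png

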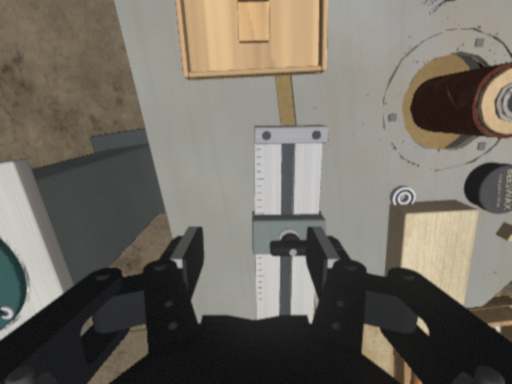

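The sample lies flat in the tray at (254,20). The carriage at (289,233) is locked with its wing across the bed, and nothing is being touched. Handing in.

```bash
python3 -c "
from workcell import env
print(env.close_job())"
```

```text
the job is handed in; nothing more can be done
None
```

The job is handed in at about 26 s: the stop was set snug to the sample and the knob turned to the end of its travel, the sample lies flat in the tray, and the batten and brush were left alone; no verdict was returned, and I viewed 12 pictures, two over the limit of 10.

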